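# Spring the concealed catch of the ring case

## Task

The glazed lid of the ring case is held shut by a concealed catch, a thumb pad at the bottom of a finger notch somewhere along the metal strip in the case's front edge. Lay a closed fingertip on one of the two wooden ends of that edge, run it inwards along the top of the edge until you feel the notch, and press the catch down inside it until the sprung lid pops up by itself; then come away and leave the lid standing ajar. Do everything by touch with the fingertip: do not prise, grip or push the lid, and leave the things lying around the case where they are.

Things in the scene. Friction and masses are not known exactly. Their poses are not given: they have to be found in the camera images.
- case: ring case screwed to the bench: dark wood, 288 mm (x) by 440 mm (y), origin on the bench, front to its own -x, z up. Its front edge is a level ledge, x = -158 to -102 mm, y = -220 to 220 mm in this frame, top 60 mm above the bench; the lid rises right behind it (from x = -102 mm, top at 80 mm). The ledge is wood where |y| > 108 mm, and a metal strip flush with it in between
- edge_mid (a point): middle of the ledge's top (case frame -130, 0, 60 mm); axes as the case. In the metal strip is one notch, 50 mm wide along y, cut through the full depth of the ledge and open to the front; its centre is anywhere from 53 mm right to 53 mm left of this point, different each time. The catch's pad, 46 mm wide, lies in it, its top 10 mm below the ledge
- edge_left (a point): point on top of the ledge's left wooden end (case frame -130, 150, 60 mm)
- edge_right (a point): point on top of the ledge's right wooden end (case frame -130, -150, 60 mm)
- catch (a joint): catch in the notch, rad: 0 at rest, 0.32 at its stop. The pad is hinged along its rear edge (case frame x = -98 mm), its front swings down. It frees the lid at 0.16 rad, 5 to 6 mm down at the middle of the ledge's depth, against 3 N at first and 6 to 7 N at the end; it springs back when released
- lid (a joint): glazed metal-framed lid hinged along the rear of the case, angle in rad: 0 shut and latched, 0.35 at its stop (front edge about 80 mm higher). Once let go, a spring with a damper lifts it by itself in 1 to 2 s, pushing with about 3 N at its front edge
- bur_block: loose bystander left of the case: wooden block 100 by 85 by 28 mm with upright burs, 66 mm tall in all, origin under its middle
- hammer: loose bystander right of the case: bench hammer 240 mm long lying along its own x, handle to -x, origin on the bench under it
- jar: loose bystander in front of the case: glass jar with steel cap, 52 mm wide, 55 mm tall, origin under its middle
- ring_box: loose bystander in front of the case: black ring box 53 by 57 by 42 mm, origin under its middle

How it is judged:
By the outcome, as a careful person would: the job done as asked, in the order asked, and still so for the second after the job is handed in, with the robot touching nothing.
It also fails if it takes over 72 s, if anything falls off the work surface, if the arm or the gripper's body presses on something with over 40 N, if the wrist force passes 120 N, or if a joint passes its speed limit or range.

## Robot

A 6-joint arm with a two-finger parallel gripper is mounted at the origin on the work surface. World frame = base frame: x ahead of the robot, y to its left, z up, the work surface at z = 0. Lengths are in m, angles in rad, forces in N, time in s.
With the tool pointing down it reaches from about 0.275 to 0.825 m from the base axis. Payload 4.9 kg.
Tool frame: the origin (TCP) lies midway between the tips of the shut fingers; the grasp point (between the pads) lies 19 mm behind it (bot.grip_depth is the distance from the TCP to the grasp point, in m); y points along the fingers, x is the direction in which the jaws open and shut, and the axes are right-handed (so a half turn about y gives the same grasp; the last joint's range is limited). The gripper opens to 85 mm and grips with 20 to 120 N. Pads are 22 mm wide; open, the fingers measure 114 mm over their backs; the gripper's body (76 mm by 85 mm) begins 54 mm behind the grasp point. The pads swing forward as they close: fully open they stand 13 mm farther back than shut.
Start: joints at [-1.367, 0.326, -0.193, 1.052, 0, 1.437], TCP at [0.182, -0.519, 0.231] pointing down, gripper open.
Joint ranges: [-2.65, 2.65], [-0.97, 1.79], [-1.3, 1.35], [-1.93, 2.1], [-1.47, 1.37], [-3.14, 3.14]. Speed limits (rad/s): [2.57, 2.57, 3.14, 3.14, 3.14, 3.14].

## Interface

Orientations are given as a unit quaternion [w, x, y, z].
In Python, from cell import bot gives the robot as it stands. Calls block until the motion is done:
- bot.move_pose(position, orientation): joint-space move of the TCP to a pose.
- bot.move_linear(position, speed=0.15, rotation=None, until_force=None): straight line of the TCP; rotation=None keeps the orientation; speed is the mean speed in m/s. With until_force (N) it stops when the force on the tool has changed by that much, and returns True; else False.
- bot.goto_joints(angles): joint-space move.
- bot.set_gripper(opening, grasp_force=None): opening from 0.0 (shut) to 1.0 (fully open); grasp_force is the grip in N (None keeps the last); returns when the fingers have stopped.
- bot.wait(seconds).
- bot.solve_ik(position, orientation): joint angles nearest the present ones, or None.
- bot.camera(name): name is "scene" or "top" or "wrist"; returns the picture (420x560x3 uint8, red, green, blue); there is no depth.
- bot.calibration(name): a dict with "mtx" (3x3 intrinsics, pixels), "k1" (the pictures are not rectified: a ray, as slopes to the right and down, at radius r is drawn at 1 + k1 r^2 times it, then the intrinsics apply), "extrinsics" (4x4, takes a point from world to camera coordinates); the wrist camera has in their place "hand_eye" (4x4, takes a point from camera to tool coordinates, whose origin is the TCP and whose axes are the tool frame's). Camera axes: x right, y down, z forward; pixel columns grow to the right and rows downward; lengths in m; the calibration is good to about 2 mm. A picture is of the moment at which its call begins: read the wrist's pose just before it. calibration takes no time and is no camera call.
A pose or a line that the arm cannot do raises bot.PlanningError and nothing moves.
- bot.close_job(): hands the job in, once; it reports no verdict.
Trained networks look in the newest picture that a camera, given by its name, has taken for a name from the list of things; names that differ only in an ending like _2 or _b are one class to them, and where a whole thing is asked for, a point or a joint stands for the part that bears it (a point fixed in the world has none). Each returns a list of dicts, best first, with "confidence" (0 to 1); they miss things now and then, are a little off and sometimes report something else, mostly with a low value. They report only what shows in the picture. A call takes as long as a camera call.
- bot.search_frame(camera, thing): "bbox" ([left, top, width, height] in pixels, round what is visible of it).
Readings, each from a call of its own:
- bot.read_clock(): time.
- bot.read_joint_positions(): joint angles.
- bot.read_joint_vel(): joint speeds.
- bot.read_joint_efforts(): joint torques, N m.
- bot.read_position(): TCP position.
- bot.read_tool_rot(): TCP orientation.
- bot.read_ft_force(): force on the tool from outside, world axes, zero at the start.
- bot.read_moment(): the same for the moment, N m.
- bot.read_gripper_width(): opening from 0.0 (shut) to 1.0 (fully open).
Only numpy, scipy, OpenCV 4.12 (cv2) and the standard library are available. Lean on these libraries where they do the work, as an engineer would, in place of code of your own. Each camera call takes 0.05 s, during which the arm holds its last target.

## Working session

There is one attempt and no reset: what is moved stays moved. The work goes in short steps, each a Python script; the robot and the scene stay as the last script left them, time stands still between calls to the robot, and variables do not carry over. Pictures are saved under pics/ and viewed, and the job is handed in when it is done.

```bash
ls; mkdir -p pics; python3 - <<'E'
from cell import bot
import cv2
for c in ["scene","top","wrist"]:
    im=bot.camera(c); cv2.imwrite(f"pics/{c}0.png",im[:,:,::-1])
    for t in ["case","edge_mid","catch","lid","bur_block","hammer","jar","ring_box"]:
        try: print(c,t,[(d["bbox"],round(d["confidence"],2)) for d in bot.search_frame(c,t)][:2])
        except Exception as e: print(c,t,e)
    print(bot.calibration(c))
print(bot.read_clock(),bot.read_tool_rot(),bot.read_ft_force())
E
```

```text
pics
scene case [([183.9, 139.2, 226.9, 183.5], 0.58)]
scene edge_mid []
scene catch []
scene lid [([199.3, 146.1, 210.2, 157.7], 0.8), ([186.1, 141.8, 225.3, 177.5], 0.5)]
scene bur_block [([341.4, 138.4, 43.5, 24.9], 0.85)]
scene hammer [([124.1, 220.8, 63.5, 88.0], 0.79)]
scene jar [([276.3, 125.8, 16.0, 27.5], 0.87), ([186.2, 140.3, 227.5, 181.2], 0.4)]
scene ring_box [([181.9, 141.3, 230.3, 180.0], 0.73), ([170.1, 175.6, 32.9, 33.5], 0.61)]
{'mtx': array([[384.1332751 ,   0.        , 270.89227268],
       [  0.        , 384.1332751 , 206.09924913],
       [  0.        ,   0.        ,   1.        ]]), 'k1': -0.04774828572657091, 'extrinsics': array([[ 0.72274258,  0.69083621,  0.0197102 , -0.40521179],
       [ 0.49712611, -0.49985081, -0.70923537, -0.22373281],
       [-0.48011331,  0.52239306, -0.70469618,  1.1666133 ],
       [ 0.        ,  0.        ,  0.        ,  1.        ]])}
top case [([182.0, 148.6, 164.6, 115.4], 0.72), ([142.2, 204.7, 31.5, 37.4], 0.3)]
top edge_mid [([184.5, 148.9, 162.4, 115.7], 0.95)]
top catch [([258.6, 239.6, 18.4, 16.7], 0.6)]
top lid [([183.9, 
[... 700 characters left out ...]
ist bur_block []
wrist hammer []
wrist jar []
wrist ring_box []
{'mtx': array([[321.19264675,   0.        , 273.9452992 ],
       [  0.        , 321.19264675, 207.87524179],
       [  0.        ,   0.        ,   1.        ]]), 'k1': 0.01714103423470375, 'hand_eye': array([[ 9.99999586e-01, -6.32348720e-04,  6.54118480e-04,
        -1.18875923e-03],
       [-8.12593606e-04, -2.97426653e-01,  9.54744325e-01,
        -1.42181929e-01],
       [-4.09179081e-04, -9.54744461e-01, -2.97427044e-01,
         7.70398593e-02],
       [ 0.00000000e+00,  0.00000000e+00,  0.00000000e+00,
         1.00000000e+00]])}
1.35 [ 0.57693241 -0.5769171   0.40884809 -0.4088507 ] [ 0.15871818  0.2088309  -0.49693671]
```

```bash
python3 - <<'E'
import cv2
im=cv2.imread("pics/top0.png"); cv2.imwrite("pics/top0c.png",cv2.resize(im[130:330,120:420],None,fx=2.6,fy=2.6,interpolation=cv2.INTER_CUBIC))
im=cv2.imread("pics/scene0.png"); cv2.imwrite("pics/scene0c.png",cv2.resize(im[110:330,110:430],None,fx=2.4,fy=2.4,interpolation=cv2.INTER_CUBIC))
from scipy.spatial.transform import Rotation as R
print(R.from_quat([0.57693241,-0.5769171,0.40884809,-0.4088507],scalar_first=True).as_matrix().round(3))
E
```

```text
[[ 0.331  0.     0.944]
 [-0.944  0.     0.331]
 [-0.    -1.     0.   ]]
```

View pics/top0.png

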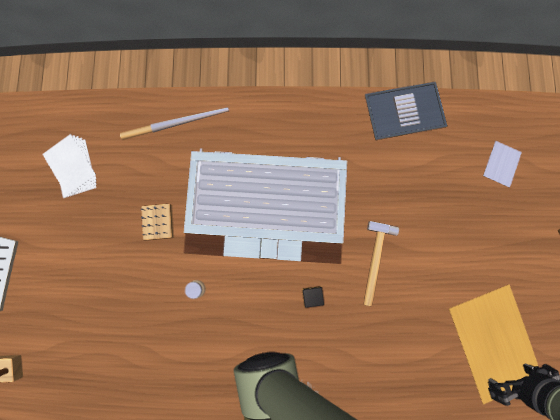

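View pics/top0c.png

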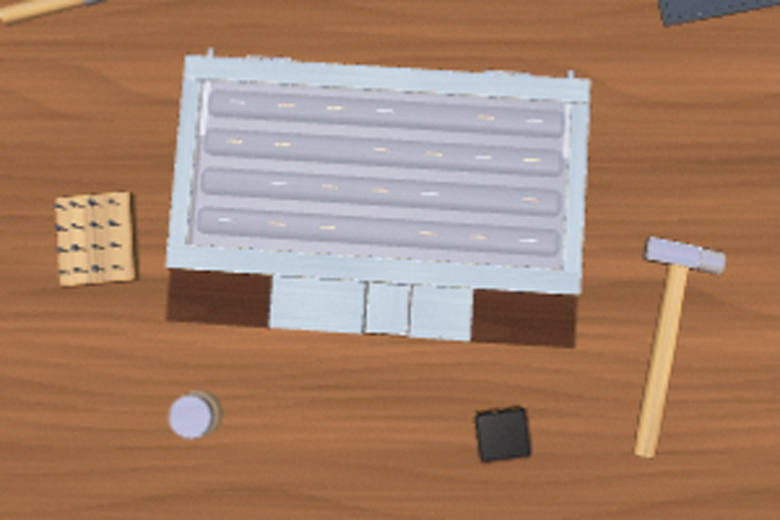

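View pics/scene0c.png

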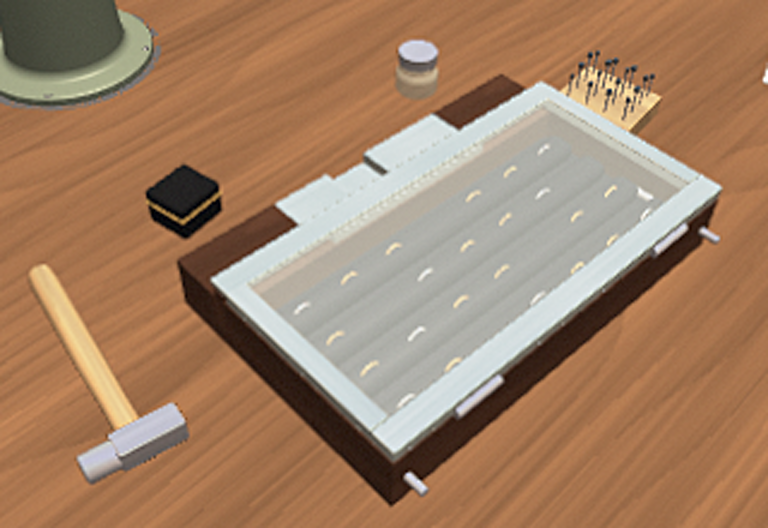

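```bash
cat > h.py <<'E'
import numpy as np, cv2
from cell import bot
from scipy.optimize import least_squares
from scipy.spatial.transform import Rotation as R
def proj(c,P):
    k=bot.calibration(c); E=k["extrinsics"]; p=np.atleast_2d(P)@E[:3,:3].T+E[:3,3]
    s=p[:,:2]/p[:,2:]; s=s*(1+k["k1"]*(s**2).sum(1,keepdims=True)); m=k["mtx"]
    return s*[m[0,0],m[1,1]]+[m[0,2],m[1,2]]
def c2w(p,P):
    c,s=np.cos(p[2]),np.sin(p[2]); P=np.atleast_2d(P).astype(float)
    return np.c_[p[0]+c*P[:,0]-s*P[:,1],p[1]+s*P[:,0]+c*P[:,1],P[:,2]]
E
cat > fit.py <<'E'
from h import *
T=np.array([[166,321],[576,348],[270,328],[472,341],[270,275],[472,289]])/2.6+[120,130]
PT=np.array([[-158,220,60],[-158,-220,60],[-158,108,60],[-158,-108,60],[-102,108,60],[-102,-108,60]])/1e3
S=np.array([[180,262],[503,75],[277,200],[437,115]])/2.4+[110,110]
PS=np.array([[-158,-220,60],[-158,220,60],[-158,-108,60],[-158,108,60]])/1e3
def f(p,a=1,b=1):
    return np.r_[(a*(proj("top",c2w(p,PT[:]))-T)).ravel(),(b*(proj("scene",c2w(p,PS))-S)).ravel()]
for a,b in((1,1),(1,0),(0,1)):
    r=least_squares(f,[0.5,0,0],args=(a,b)); print(a,b,r.x.round(4),f(r.x,a,b).round(1))
# height check, free z
r2=least_squares(lambda q:np.r_[(proj("top",c2w(q,PT)+[0,0,q[3]])-T).ravel(),(proj("scene",c2w(q,PS)+[0,0,q[3]])-S).ravel()],[0.5,0,0,0]);print("dz",r2.x)
p=least_squares(f,[0.5,0,0]).x; np.save("pose.npy",p)
for n,v in (("L",-.015),("R",-.15)): print(n,c2w(p,[-.130,v,.06]))
for y in (0.01,0,-.02,-.043,-.05): print(y,((proj("top",c2w(p,[-.13,y,.06]))-[120,130])*2.6).round(0))
c=p[2]
X=np.array([np.cos(c),np.sin(c),0]);Y=np.array([-np.sin(c),np.cos(c),0]);Z=np.array([0,0,1])
t=np.radians(25); d=np.sin(t)*X-np.cos(t)*Z; e=np.cos(t)*X+np.sin(t)*Z
for nm,zt in (("z-x",-e),("z+x",e),("z+y",Y),("z-y",-Y)):
    M=np.c_[np.cross(d,zt),d,zt]; q=R.from_matrix(M).as_quat(scalar_first=True)
    for y in(.15,-.02,-.15):
        for h in (.05,.14): print(nm,y,h,q.round(3), (lambda s:None if s is None else np.round(s,2))(bot.solve_ik(c2w(p,[-.132,y,h])[0],q)))
E
python3 fit.py
```

```text
1 1 [ 0.6116  0.0599 -0.0592] [-0.7 -0.6 -1.  -0.3 -1.1 -0.5 -1.4 -0.2  0.4 -0.1 -0.1 -0.4 -1.  -0.2
 -0.2 -0.3 -0.8  2.2 -1.6 -0.4]
1 0 [ 0.6107  0.0585 -0.0559] [-0.  -0.  -0.3 -0.2 -0.5  0.  -0.7  0.   1.   0.3  0.5 -0.2 -0.   0.
 -0.  -0.  -0.   0.  -0.  -0. ]
0 1 [ 0.6122  0.062  -0.0618] [-0.  -0.  -0.  -0.  -0.  -0.  -0.  -0.  -0.  -0.  -0.  -0.  -0.1 -0.8
  0.7 -0.5  0.1  1.7 -0.7 -0.6]
dz [ 0.61192044  0.05968588 -0.05853952  0.00125663]
L [[0.48097188 0.05260707 0.06      ]]
R [[ 0.47299044 -0.08215678  0.06      ]]
0.01 [[360. 307.]]
0 [[369. 308.]]
-0.02 [[388. 309.]]
-0.043 [[409. 310.]]
-0.05 [[416. 311.]]
z-x 0.15 0.05 [-0.391  0.614  0.578 -0.369] [ 0.38  0.35 -0.89 -0.06 -0.18  0.41]
z-x 0.15 0.14 [-0.391  0.614  0.578 -0.369] [ 0.38  0.17 -0.79  0.21 -0.18  0.41]
z-x -0.02 0.05 [-0.391  0.614  0.578 -0.369] [-0.05  0.26 -1.06 -0.18 -0.    0.01]
z-x -0.02 0.14 [-0.391  0.614  0.578 -0.369] [-0.05  0.04 -0.95  0.15 -0.    0.01]
z-x -0.15 0.05 [-0.391  0.614  0.578 -0.369] [-0.43  0.25 -1.06 -0.15  0.15 -0.33]
z-x -0.15 0.14 [-0.391  0.614  0.578 -0.369] [-0.43  0.03 -
[... 811 characters left out ...]
 [-0.05  0.04 -0.95  0.15 -0.    1.58]
z+y -0.15 0.05 [-0.686  0.695  0.133  0.173] [-0.43  0.25 -1.06 -0.15  0.15  1.24]
z+y -0.15 0.14 [-0.686  0.695  0.133  0.173] [-0.43  0.03 -0.95  0.18  0.15  1.24]
z-y 0.15 0.05 [-0.133 -0.173 -0.686  0.695] [ 0.38  0.35 -0.89 -0.06 -0.18 -1.16]
z-y 0.15 0.14 [-0.133 -0.173 -0.686  0.695] [ 0.38  0.17 -0.79  0.21 -0.18 -1.16]
z-y -0.02 0.05 [-0.133 -0.173 -0.686  0.695] [-0.05  0.26 -1.06 -0.18 -0.   -1.56]
z-y -0.02 0.14 [-0.133 -0.173 -0.686  0.695] [-0.05  0.04 -0.95  0.15 -0.   -1.56]
z-y -0.15 0.05 [-0.133 -0.173 -0.686  0.695] [-0.43  0.25 -1.06 -0.15  0.15 -1.91]
z-y -0.15 0.14 [-0.133 -0.173 -0.686  0.695] [-0.43  0.03 -0.95  0.18  0.15 -1.91]
```

```bash
cat >> h.py <<'E'
try:
    p=np.load("pose.npy"); c=p[2]
    X=np.array([np.cos(c),np.sin(c),0]);Y=np.array([-np.sin(c),np.cos(c),0]);Z=np.array([0,0,1])
    t=np.radians(25); d=np.sin(t)*X-np.cos(t)*Z; e=np.cos(t)*X+np.sin(t)*Z
    Q=R.from_matrix(np.c_[np.cross(d,-e),d,-e]).as_quat(scalar_first=True)
    def w(x,y,z): return c2w(p,[x,y,z])[0]
    def cas():
        v=np.array(bot.read_position())-[p[0],p[1],0]; return np.array([v@X,v@Y,v[2]])
    def F():
        f=np.array(bot.read_ft_force()); return np.array([f@X,f@Y,f@Z])
except FileNotFoundError: pass
E
python3 - <<'E'
from h import *
bot.set_gripper(0.0)
bot.move_pose(w(-.132,-.15,.16),Q)
print(bot.read_clock(),cas(),F(),bot.read_gripper_width())
for n in("wrist","top"): cv2.imwrite(f"pics/{n}1.png",bot.camera(n)[:,:,::-1])
E
```

```text
4.0167 [-0.13147468 -0.15065873  0.16037857] [ 0.16582048 -0.33317833  0.19207591] 0.0012236159336509232
```

View pics/wrist1.png

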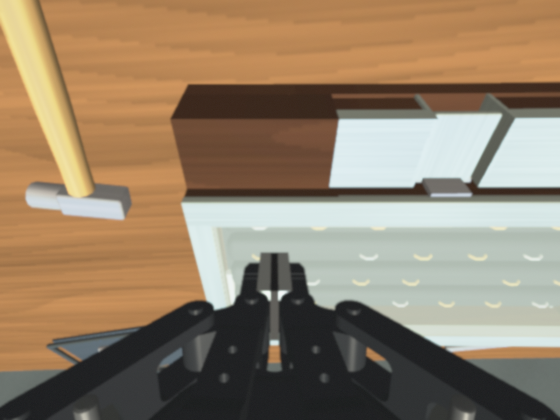

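View pics/top1.png

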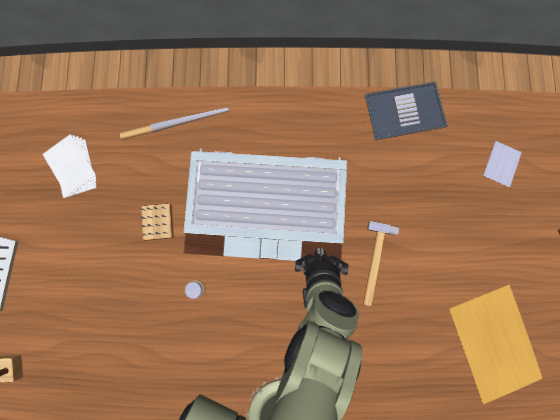

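```bash
python3 - <<'E'
from h import *
k=bot.calibration("wrist"); H=k["hand_eye"]; q=bot.read_tool_rot(); A=R.from_quat(q,scalar_first=True).as_matrix(); o=np.array(bot.read_position())
m=k["mtx"]
def pw(P):
    T=(np.array(P)-o)@A; C=(T-H[:3,3])@H[:3,:3]; s=C[:2]/C[2]; s=s*(1+k["k1"]*s@s); return (s*m[0,0]+m[:2,2]).round(0)
for P in ([-.158,-.22,.06],[-.102,-.22,.06],[-.158,-.108,.06],[-.102,-.108,.06],[-.158,-.043,.06],[-.158,.007,.06]): print(P,pw(w(*P)))
print("tcp",pw(o))
E
```

```text
[-0.158, -0.22, 0.06] [168. 122.]
[-0.102, -0.22, 0.06] [184. 188.]
[-0.158, -0.108, 0.06] [336. 122.]
[-0.102, -0.108, 0.06] [327. 188.]
[-0.158, -0.043, 0.06] [434. 122.]
[-0.158, 0.007, 0.06] [511. 121.]
tcp [271. 269.]
```

```bash
python3 - <<'E'
from h import *
bot.move_linear(w(-.132,-.15,.085),0.1)
print(F())
print(bot.move_linear(w(-.132,-.15,.055),0.012,until_force=2.0), bot.read_clock(),cas(),F())
bot.wait(.1);print(cas(),F())
E
```

```text
[-0.73642201 -0.78133062  0.56878297]
True 6.6833 [-0.1319259 -0.1500112  0.0631142] [-2.72452040e+00 -3.93781039e-04  7.05482431e+00]
[-0.13193901 -0.15000323  0.06314714] [-2.28608708  0.22875138  4.89831232]
```

```bash
python3 - <<'E'
from h import *
z=cas()[2]; y=-.15
for i in range(8):
    y+=.004
    bot.move_linear(w(-.132,y,z),0.03)
    f=F(); print(round(y,4),round(z,5),cas().round(4),f.round(2),bot.read_clock())
    z+=np.clip((f[2]-3)*2e-5,-2e-4,2e-4)
E
```

```text
-0.146 0.06315 [-0.1317 -0.1457  0.0633] [0.46 1.89 1.81] 7.0583
-0.142 0.06312 [-0.1317 -0.1419  0.0633] [ 0.57 -0.87  2.15] 7.3417
-0.138 0.06311 [-0.1318 -0.1379  0.0632] [ 0.34 -1.43  3.23] 7.625
-0.134 0.06311 [-0.1318 -0.1338  0.0632] [ 0.02 -0.93  3.23] 7.9083
-0.13 0.06312 [-0.1319 -0.1298  0.0632] [-0.51 -1.97  4.37] 8.1917
-0.126 0.06314 [-0.1319 -0.1257  0.0632] [-0.15 -1.32  4.24] 8.475
-0.122 0.06317 [-0.132  -0.1217  0.0632] [ 0.51 -1.1   3.98] 8.7583
-0.118 0.06319 [-0.132  -0.1177  0.0632] [-0.08 -2.98  3.72] 9.0417
```

```bash
python3 - <<'E'
from h import *
z=.0632; y=-.118
while y<0.03:
    y+=.004
    bot.move_linear(w(-.132,y,z),0.03)
    f=F()
    print(round(y,4),round(z,5),cas().round(4)[2],f.round(2),round(bot.read_clock(),2))
    if f[2]<1.2:
        hit=bot.move_linear(w(-.132,y,z-.002),0.01,until_force=2.0)
        print("probe",hit,cas().round(4),F().round(2))
        if not hit: print("NOTCH"); break
        z=cas()[2]
    else: z+=np.clip((f[2]-3)*3e-5,-2e-4,2e-4)
    if abs(f[1])>10: print("side");break
E
```

```text
-0.114 0.0632 0.0632 [ 0.03 -1.67  4.27] 9.32
-0.11 0.06324 0.0632 [ 0.76 -1.03  4.3 ] 9.61
-0.106 0.06328 0.0631 [ 0.48 -1.39  2.8 ] 9.89
-0.102 0.06327 0.0628 [-1.08  0.62  0.79] 10.18
probe True [-0.1325 -0.1011  0.0624] [-6.45  0.8  13.  ]
-0.098 0.06242 0.0627 [-1.22 -2.4   5.4 ] 10.64
-0.094 0.06249 0.0627 [ 0.67 -1.53  3.48] 10.93
-0.09 0.06251 0.0627 [-0.09 -3.53  3.27] 11.21
-0.086 0.06252 0.0627 [ 0.65 -2.48  5.16] 11.49
-0.082 0.06258 0.0626 [-0.05 -3.39  5.95] 11.78
-0.078 0.06267 0.0626 [ 0.08 -2.56  5.51] 12.06
-0.074 0.06274 0.0626 [-0.76 -2.04  5.21] 12.34
-0.07 0.06281 0.0627 [-0.03 -1.82  4.98] 12.62
-0.066 0.06287 0.0627 [-0.09 -1.    3.39] 12.91
-0.062 0.06288 0.0627 [-0.03 -2.2   4.33] 13.19
-0.058 0.06292 0.0628 [-0.54 -1.09  2.58] 13.47
-0.054 0.06291 0.0628 [ 0.32 -0.67  1.31] 13.76
-0.05 0.06286 0.0628 [ 0.59 -1.2   1.56] 14.04
-0.046 0.06281 0.0628 [ 0.56 -0.06  1.35] 14.32
-0.042 0.06277 0.0628 [-0.09 -0.32  1.1 ] 14.61
probe True [-0.1318 -0.0418  0.0622] [-5.49 -0.27 12.37]
-0.038 0.06221 0.0624 [ 0.57 -1.15  2.86] 15.1
-0.034 0.06221 0.0617 [-0.87 -0.52 -0.04] 15.38
probe False [-0.1322 -0.034   0.06  ] [0.02 0.28 0.19]
NOTCH
```

```bash
python3 - <<'E'
from h import *
print(bot.move_linear(w(-.132,-.018,.060),0.03,until_force=5),cas().round(4),F().round(2))
print(bot.move_linear(w(-.132,-.018,.0485),0.01,until_force=2),cas().round(4),F().round(2))
z=cas()[2]
for i in range(14):
    z-=.001; bot.move_linear(w(-.132,-.018,z),0.01); f=F(); print(round(z,4),cas().round(4),f.round(2),round(bot.read_clock(),2))
    if f[2]>9 or z<.0440: break
for n in("scene","top"): cv2.imwrite(f"pics/{n}2.png",bot.camera(n)[:,:,::-1])
E
```

```text
False [-0.1321 -0.0178  0.06  ] [ 0.06  0.17 -0.02]
True [-0.1321 -0.018   0.0527] [-0.5  -0.99  2.8 ]
0.0517 [-0.1321 -0.018   0.0516] [-1.36  0.42  3.27] 17.41
0.0507 [-0.1322 -0.018   0.0506] [-1.68  0.46  3.07] 17.66
0.0497 [-0.1322 -0.018   0.0496] [-1.39  0.01  3.43] 17.91
0.0487 [-0.1323 -0.018   0.0485] [-2.28 -0.08  3.19] 18.16
0.0477 [-0.1323 -0.018   0.0475] [-3.83 -0.21  3.74] 18.41
0.0467 [-0.1322 -0.018   0.0466] [-3.54 -0.02  3.5 ] 18.66
0.0457 [-0.1322 -0.018   0.0456] [-3.08 -0.84  4.15] 18.91
0.0447 [-0.1321 -0.018   0.0446] [-4.57 -0.39  3.71] 19.16
0.0437 [-0.1321 -0.018   0.0436] [-5.1  -0.36  4.26] 19.41
```

View pics/scene2.png

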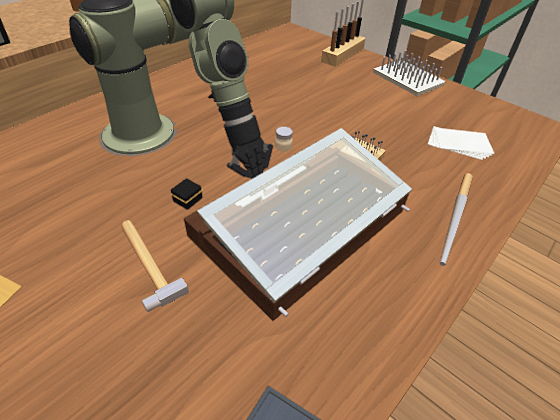

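The lid's front edge has risen clear of the ledge (pixels about 200,210 to 343,130), with the gripper in front of it at (250,160). Next I back out along the tool axis, away from the lid.

```bash
python3 - <<'E'
from h import *
bot.wait(1.5); print(F().round(2))
cv2.imwrite("pics/scene3.png",bot.camera("scene")[:,:,::-1])
o=np.array(bot.read_position())
bot.move_linear(o-d*.04,0.06); print(F().round(2))
bot.move_linear(o-d*.04-.06*X+[0,0,.09],0.12)
bot.wait(1.0)
for n in("scene","top","wrist"): cv2.imwrite(f"pics/{n}4.png",bot.camera(n)[:,:,::-1])
print(cas(),F().round(2),bot.read_clock())
a=cv2.imread("pics/scene4.png");b=cv2.imread("pics/top4.png")
cv2.imwrite("pics/both4.png",np.hstack([a[100:330,130:430],b[130:330,120:420].copy().repeat(1,0) if 0 else cv2.resize(b[130:330,120:420],(345,230))]))
E
```

```text
[-4.89  0.02  4.19]
[-0.25  0.34 -0.9 ]
[-0.20895143 -0.01801907  0.16995163] [ 0.3  -0.52 -0.24] 24.075
```

View pics/both4.png

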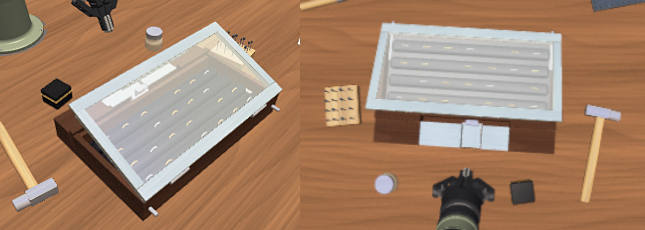

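View pics/scene3.png

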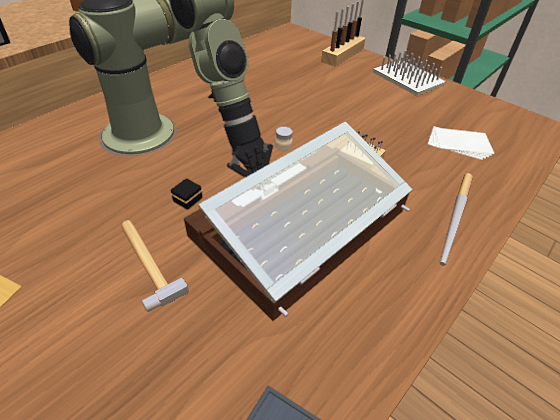

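The lid stands ajar: its front edge is well above the ledge in both views. The tool is clear in front of the case, and the jar, ring box, hammer and bur block have not moved.

```bash
python3 - <<'E'
from cell import bot
print(bot.read_clock(),max(map(abs,bot.read_joint_vel()))); bot.close_job()
E
```

```text
24.075 0.0011376001961250618
the job is handed in; nothing more can be done
```

The lid popped up by itself and was left standing ajar; the job was handed in at about 24 s of the 72 s allowed.

- **What I did:** I laid the closed fingertip, tool tilted 25°, on the right wooden end of the ledge. I slid it inwards at roughly 1–6 N until the support gave way. That put the notch's centre about 18 mm right of the middle, which matches the top picture. I then pressed the catch about 9 mm down from first contact, at about 4 N, and held it while the lid rose. Finally I backed out along the tool axis.
- **Last checks:** Both cameras show the lid ajar and the bystanders where they were. The gripper was clear of everything and the wrist force was about zero.
- **What disagreed:** Twice on the slide a dip in force made me probe downwards before reaching the notch. Both probes met the ledge, with brief peaks of about 13 N. The second probe may have been close to the notch's edge. I placed the far wall of the notch from its known width and the picture rather than by touch.

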